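# Sort two checked load cells into the pass and reject nests

### The job

Two of the load cells on the bench carry an orange inspection tag: a round tag means passed, a long bar tag means rejected. Put the passed cell into the nest with the round mark on its floor and the rejected cell into the nest with the bar mark, each standing on its underside, flat on the nest's floor and squarely lengthwise in it; they are delicate, so set them down, do not drop them.

Things in the scene. Friction and masses are not known exactly. Their poses are not given: they have to be found in the camera images.
- cell_pass: Load cell: aluminium block 80 (x) by 40 (y) by 38 mm (z), dark bores in its long sides, a 12 mm dark stub 6 mm out of its +x end, about 0.28 kg, loose. On its top is a round orange tag, 30 mm across and 1.5 mm thick. Origin: centre of the underside; x along its length, z up. Starts upright on the table, within 35 degrees of world x; a third cell without a tag stands nearby.
- cell_reject: Load cell: aluminium block 80 (x) by 40 (y) by 38 mm (z), dark bores in its long sides, a 12 mm dark stub 6 mm out of its +x end, about 0.28 kg, loose. On its top is a bar-shaped orange tag, 52 mm long (along x), 11 mm wide and 1.5 mm thick. Origin: centre of the underside; x along its length, z up. Starts upright on the table, within 35 degrees of world x; a third cell without a tag stands nearby.
- nest_pass: Nest: a fixed shallow grey plastic tray, 134 (x) by 92 (y) mm outside, 14 mm high, walls 4 mm thick, inner floor 126 x 84 mm lying 4 mm above the origin. A round orange mark 50 mm across is painted on its floor (pass nest). Origin: centre of the underside, on the table; x along its length, z up. Yaw within about 18 degrees of world x.
- nest_reject: Nest: a fixed shallow grey plastic tray, 134 (x) by 92 (y) mm outside, 14 mm high, walls 4 mm thick, inner floor 126 x 84 mm lying 4 mm above the origin. A bar-shaped orange mark 90 x 20 mm is painted lengthwise on its floor (reject nest). Origin: centre of the underside, on the table; x along its length, z up. Yaw within about 18 degrees of world x.
Not all that is in view belongs to the job. Leave any pink look-alike of the nest_reject alone. Leave any purple look-alike of the cell_pass alone.

How it is judged:
By the outcome, as a careful person would: the job done as asked, in the order asked, and still so for the second after the job is handed in, with the robot touching nothing.
It also fails if it takes over 58 s, if anything falls off the work surface, if the arm or the gripper's body presses on something with over 40 N, if the wrist force passes 120 N, or if a joint passes its speed limit or range.

### The arm

A 6-joint arm with a two-finger parallel gripper is mounted at the origin on the work surface. World frame = base frame: x ahead of the robot, y to its left, z up, the work surface at z = 0. Lengths are in m, angles in degrees, forces in N, time in s.
With the tool pointing down it reaches from about 0.425 to 0.95 m from the base axis. Payload 14.7 kg.
Tool frame: the origin (TCP) lies midway between the tips of the shut fingers; the grasp point (between the pads) lies 19 mm behind it; z points along the fingers, y is the line along which they close (so a half turn about z gives the same grasp; the last joint's range is limited). The gripper opens to 85 mm and grips with 20 to 120 N. Pads are 22 mm wide; open, the fingers measure 114 mm over their backs; the gripper's body (76 mm by 85 mm) begins 54 mm behind the grasp point. The pads swing forward as they close: fully open they stand 13 mm farther back than shut.
Start: joints at [68.205, 27.513, 91.461, -0, 61.026, -2.67], TCP at [0.213, 0.614, 0.198] pointing down, gripper open.
Joint ranges: [-157.49, 157.49], [-46.99, 117.5], [13.45, 153.17], [-89.5, 269.5], [5.16, 153.95], [-167.48, 167.48]. Speed limits (degrees/s): [108.29, 108.29, 136.94, 172.46, 172.46, 172.46].

### API

Orientations are given as [roll, pitch, yaw] about the fixed x, y, z axes, in that order (R = Rz(yaw) Ry(pitch) Rx(roll)).
In Python, from workcell import monitor, cams, ticket gives the robot as it stands.
- The arm moves only by the shell command python3 -m jog 'ROWS' [FORCE]. ROWS is JSON, one flat list of numbers, 7 for each row, row after row: the opening, from 0 (shut) to 1 (fully open), then the shift along the tool's x, y, z in mm, then the turn, a rotation vector about the tool's x, y, z in degrees. A call has 1 to 10 rows; each row shifts and turns the commanded pose from where the row before left it, along the tool's axes as they then stand; what a row does not reach is not made up. A row lasts 1/10 s, in which the tool goes at most 50 mm and 8.59 degrees, less where a joint would pass 70% of its speed; a pose out of reach is approached as far as the arm can. A call with a gripper value outside its range is refused whole. The fingers move at their own pace and stop on an object; FORCE is the grip in N (left out, the last holds). Time passes only in rows, so rows that do not move let the fingers close. It gives the time, the measured TCP pose, the force and the opening at its end, in the units of the state.
- monitor.get_obs(): the state, without advancing time (a new reading comes with each control period).
- cams.capture(name): name is "scene" or "top"; returns a dict with "pixels" (480x640x3 uint8, red, green, blue), "z_map" (480x640 float32, m along the optical axis (not along the pixel's ray), 0 where there is no reading), "intrinsics" (3x3 intrinsics, pixels), "R" (3x3) and "t" (3): a world point X has camera coordinates R X + t. Camera axes: x right, y down, z forward; pixel columns grow to the right and rows downward; lengths in m; the calibration is good to about 2 mm. A picture is of the moment at which its call begins.
- ticket.sign_off(): hands the job in, once; it reports no verdict.
The state is a dict: "clock": time; "q": joint angles; "joint_velocities": joint speeds; "effort": joint torques, N m; "ee_pos": TCP position; "tool_rot": TCP orientation; "force": force on the tool from outside, world axes, zero at the start; "moment": the same for the moment, N m; "grip_width": opening from 0.0 (shut) to 1.0 (fully open).
Only numpy, scipy, OpenCV 4.12 (cv2) and the standard library are available. Lean on these libraries where they do the work, as an engineer would, in place of code of your own. Each camera call takes 0.05 s, during which the arm holds its last target. There are 200 camera calls.

## Working session

There is one attempt and no reset: what is moved stays moved. The work goes in short steps, Python scripts to look and compute and a shell command to move; the robot and the scene stay as the last step left them, time stands still between calls to the robot, and variables do not carry over. Pictures are saved under pics/ and viewed, on a budget of 10 in all, crops included, one or two more only if the job needs it, and the job is handed in when it is done.

```bash
mkdir -p pics; ls
python3 - <<'E'
from workcell import monitor, cams
import cv2, numpy as np
for n in("top","scene"):
    c=cams.capture(n); np.savez(f"pics/{n}0.npz",**c); cv2.imwrite(f"pics/{n}0.png",c["pixels"][:,:,::-1])
    R=np.array(c["R"]);print(n,R.round(2).tolist(),(-R.T@c["t"]).round(3))
o=monitor.get_obs();print({k:np.round(v,3).tolist() for k,v in o.items()})
E
```

```text
pics
top [[-0.03, -1.0, 0.02], [-1.0, 0.03, -0.05], [0.05, -0.02, -1.0]] [0.397 0.007 1.088]
scene [[0.38, 0.92, -0.01], [0.74, -0.31, -0.59], [-0.55, 0.22, -0.81]] [ 1.209 -0.311  1.18 ]
{'clock': 0.1, 'q': [68.205, 27.546, 91.489, 0.001, 61.025, -2.671], 'joint_velocities': [0.023, -0.075, -0.031, 0.008, -0.023, 0.027], 'effort': [0.001, -95.226, -43.105, -0.0, 0.005, -0.0], 'ee_pos': [0.213, 0.614, 0.197], 'tool_rot': [-179.94, -0.004, 160.876], 'force': [-1.06, 0.07, -1.162], 'moment': [-0.019, -0.019, -0.03], 'grip_width': 0.999}
```

View pics/top0.png

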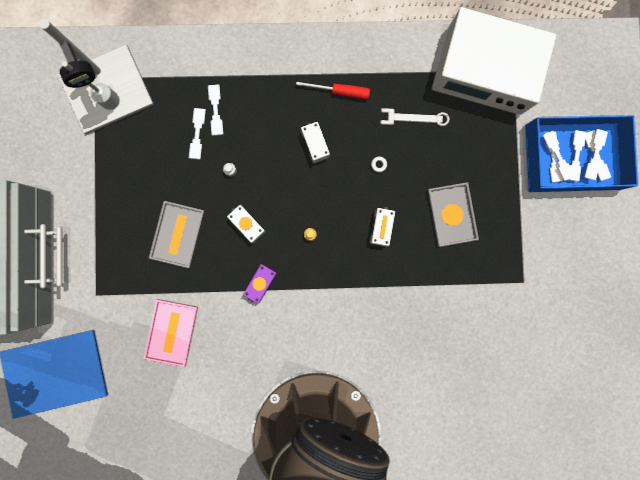

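View pics/scene0.png

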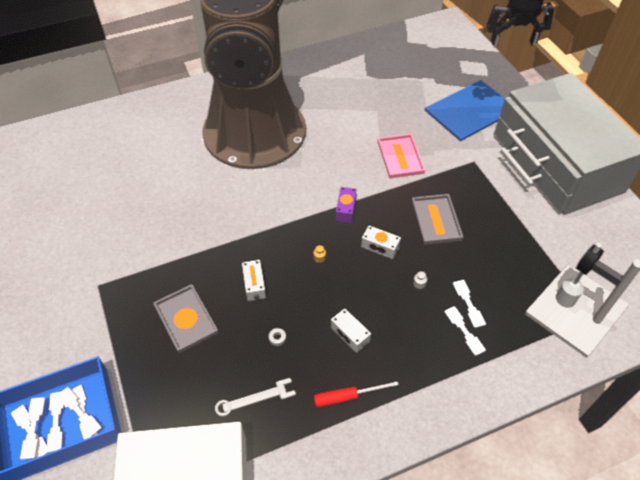

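The top view shows the round-tag cell at (245,224), bar-tag cell at (383,227), pass nest at (453,215) and reject nest at (177,234). The purple decoy is at (259,284), the pink one at (171,333) and the untagged cell at (315,141). The scene view agrees, and the paths between them are clear apart from a small brass piece at (310,234).

```bash
cat > h.py <<'E'
import numpy as np, cv2
def cloud(c):
    z=c["z_map"];K=c["intrinsics"];v,u=np.mgrid[:480,:640]
    P=np.stack([(u-K[0,2])/K[0,0]*z,(v-K[1,2])/K[1,1]*z,z],-1)
    return (P-c["t"])@np.array(c["R"])
def rect(xy):
    (cx,cy),(w,h),a=cv2.minAreaRect((xy*1000).astype(np.float32))
    if h>w:w,h,a=h,w,a+90
    return round(cx,1),round(cy,1),round(w,1),round(h,1),round((a+90)%180-90,1)
def near(c,x,y,r,z0,z1):
    W=cloud(c);m=(c["z_map"]>0)&(np.hypot(W[...,0]-x,W[...,1]-y)<r)&(W[...,2]>z0)&(W[...,2]<z1)
    return W,m
def orange(c):
    h=cv2.cvtColor(c["pixels"],cv2.COLOR_RGB2HSV);return (h[...,0]>10)&(h[...,0]<25)&(h[...,1]>150)&(h[...,2]>150)
E
python3 - <<'E'
from h import *
for n,pts in(("top",dict(cp=(245,224),cr=(383,227),np=(453,215),nr=(177,234))),("scene",dict(cp=(381,238),cr=(253,275),np=(185,318),nr=(437,220)))):
    c=dict(np.load(f"pics/{n}0.npz"));W=cloud(c)
    print(n,c["intrinsics"][0,0])
    for k,(u,v) in pts.items():
        p=W[v,u];cell=k[0]=='c'
        W_,m=near(c,p[0],p[1],.06 if cell else .095,*((.03,.05) if cell else (.008,.02)))
        o=near(c,p[0],p[1],.06,-.01,.06)[1]&orange(c)
        print(k,p.round(4),"body",m.sum(),rect(W[m][:,:2]),"z",np.median(W[m][:,2]).round(4),"tag",rect(W[o][:,:2]),W[o].mean(0).round(4))
    W_,m=near(c,.5,.0,.35,.005,.2)
    for q in [(310,234),(229,169),(379,164),(315,141)]:
        if n=="top":print(q,W[q[1],q[0]].round(3))
E
```

```text
top 473.237097388132
cp [0.3967 0.0075 1.0876] body 32 (450.6, 1.4, 15.6, 9.0, 88.4) z 0.0384 tag (449.0, 3.9, 25.2, 13.4, 85.2) [0.4485 0.0032 0.0253]
cr [ 0.4639 -0.1608  0.0372] body 653 (465.5, -161.7, 80.2, 40.6, -11.9) z 0.0395 tag (464.7, -160.3, 48.6, 8.4, -11.5) [ 0.4648 -0.1603  0.0407]
np [ 0.4892 -0.3292  0.005 ] body 572 (491.0, -327.3, 134.1, 94.3, 8.0) z 0.0131 tag (490.6, -326.5, 47.9, 46.5, -38.0) [ 0.4906 -0.3265  0.0054]
nr [0.463  0.3042 0.0071] body 693 (458.9, 302.4, 158.2, 123.2, -0.1) z 0.0127 tag (463.2, 304.5, 87.9, 18.6, -15.7) [0.4629 0.3046 0.0061]
(310, 234) [0.453 0.002 0.038]
(229, 169) [0.603 0.179 0.037]
(379, 164) [ 0.612 -0.162  0.005]
(315, 141) [ 0.661 -0.015  0.04 ]
scene 618.8767068702416
cp [0.4878 0.139  0.0386] body 522 (483.7, 140.3, 80.5, 45.6, 40.1) z 0.0361 tag (484.9, 140.5, 26.6, 23.1, -28.5) [0.4841 0.1412 0.0373]
cr [ 0.4719 -0.1646  0.0431] body 571 (467.8, -165.6, 86.0, 39.7, -11.7) z 0.0367 tag (468.9, -165.0, 48.5, 6.6, -11.9) [ 0.4685 -0.1648  0.0384]
np [ 0.4925 -0.3314  0.0017] body 463 (493.0, -331.2, 138.4, 92.3, 8.3) z 0.0123 tag (492.7, -330.0, 48.9, 46.3, -14.6) [ 0.4939 -0.3305  0.0033]
nr [0.469  0.3011 0.0023] body 354 (466.0, 298.9, 140.7, 94.9, -15.1) z 0.0114 tag (465.1, 299.7, 91.4, 21.0, -15.3) [0.4657 0.3001 0.0021]
```

```bash
cat >> h.py <<'E'
def proj(c,m,z):
    v,u=np.nonzero(m);d=np.stack([u,v,np.ones(len(u))],1)@np.linalg.inv(c["intrinsics"]).T
    R=np.array(c["R"]);d=d@R;o=-R.T@c["t"];return (o+d*((z-o[2])/d[:,2])[:,None])[:,:2]
def go(x,y,z,yaw):
    from workcell import monitor
    from scipy.spatial.transform import Rotation as Ro
    s=monitor.get_obs();A=Ro.from_euler("xyz",s["tool_rot"],degrees=True);B=Ro.from_euler("xyz",[180,0,yaw],degrees=True)
    print("shift",(A.inv().apply(np.array([x,y,z])/1000-s["ee_pos"])*1000).round(1),"turn",(A.inv()*B).as_rotvec(degrees=True).round(1),"tool",np.round(s["ee_pos"],4),np.round(s["tool_rot"],2),s["clock"])
E
python3 - <<'E'
from h import *
for n,bx in(("top",(200,205,275,250)),("scene",(355,220,410,262))):
    c=dict(np.load(f"pics/{n}0.npz"));g=np.zeros((480,640),bool);g[bx[1]:bx[3],bx[0]:bx[2]]=1
    p=c["pixels"].astype(int)
    o=orange(c)&g; print(n,"tag",rect(proj(c,o,.0395)))
    w=g&(p.min(2)>190)|o; w=cv2.morphologyEx(w.astype(np.uint8),cv2.MORPH_CLOSE,np.ones((5,5)))>0
    print("body",rect(proj(c,w,.038)))
go(484,140,180,218)
E
```

```text
top tag (480.1, 145.5, 26.5, 24.4, 88.4)
body (481.2, 145.1, 78.8, 39.4, 41.3)
scene tag (485.8, 140.0, 23.1, 22.9, -25.9)
body (485.3, 139.8, 78.9, 39.3, 41.3)
shift [-411.5 -358.8   17.7] turn [ -0.1  -0.  -57.1] tool [0.2128 0.6138 0.1973] [-179.94   -0.    160.88] 0.1
```

```bash
python3 -m jog '[1,-34,-30,0,0,0,0,1,-34,-30,0,0,0,0,1,-34,-30,0,0,0,0,1,-34,-30,0,0,0,0,1,-34,-30,0,0,0,0,1,-34,-30,0,0,0,0,1,-34,-30,0,0,0,0,1,-34,-30,0,0,0,0,1,-34,-30,0,0,0,0,1,-34,-30,0,0,0,0]' 40
python3 -m jog '[1,-34,-29,5,0,0,0,1,-34,-29,5,0,0,0,1,0,0,10,0,0,-7.6,1,0,0,10,0,0,-7.6,1,0,0,10,0,0,-7.6,1,0,0,10,0,0,-7.6,1,0,0,0,0,0,-7.6,1,0,0,0,0,0,-7.6,1,0,0,0,0,0,-7.6,1,0,0,0,0,0,-7.2]'
python3 -m jog '[1,0,0,0,0,0,0,1,0,0,0,0,0,0]'
python3 -c "
from h import *
go(483,142.5,5,221.3)"
```

```text
clock: 1.1
ee_pos: [0.4363, 0.2176, 0.1979]
tool_rot: [-180.0, -0.0, 160.9]
force: [0.3, 0.6, -0.3]
grip_width: 0.999
clock: 2.1
ee_pos: [0.4809, 0.1421, 0.1477]
tool_rot: [180.0, -0.0, -138.4]
force: [-0.0, -0.3, 0.3]
grip_width: 1.002
clock: 2.3
ee_pos: [0.481, 0.1422, 0.1478]
tool_rot: [180.0, -0.0, -138.9]
force: [1.0, -0.5, -0.5]
grip_width: 1.0
shift [ -1.7  -1.1 142.8] turn [ 0.  -0.  -0.2] tool [0.481  0.1422 0.1478] [ 1.7999e+02 -1.0000e-02 -1.3895e+02] 2.3
```

```bash
python3 -m jog '[1,-2,-1,30,0,0,0,1,0,0,30,0,0,0,1,0,0,30,0,0,0,1,0,0,20,0,0,0,1,0,0,15,0,0,0,1,0,0,10,0,0,0,1,0,0,7,0,0,0,1,0,0,0,0,0,0]'
python3 -m jog '[0,0,0,0,0,0,0,0,0,0,0,0,0,0,0,0,0,0,0,0,0,0,0,0,0,0,0,0,0,0,0,0,0,0,0,0,0,0,0,0,0,0,0,0,0,0,0,0,0,0,0,0,0,0,0,0]' 40
python3 - <<'E'
from h import *
from workcell import cams
c=cams.capture("scene");cv2.imwrite("pics/g1.png",cv2.resize(c["pixels"][160:320,280:490,::-1],None,fx=3,fy=3))
E
```

```text
clock: 3.1
ee_pos: [0.483, 0.1427, 0.0054]
tool_rot: [180.0, -0.0, -138.8]
force: [0.6, 0.8, 0.6]
grip_width: 0.999
clock: 3.9
ee_pos: [0.4832, 0.1428, 0.0059]
tool_rot: [180.0, -0.0, -138.7]
force: [0.1, 0.4, 0.5]
grip_width: -0.002
```

View pics/g1.png

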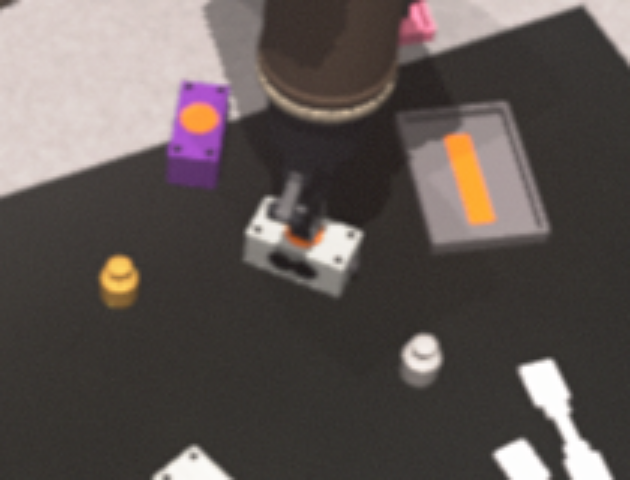

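The crop shows the gripper over the round-tag cell at about (300,240). The width reads 0, which disagrees with a 40 mm block between the pads. A short lift will settle it.

```bash
python3 -m jog '[0,0,0,-10,0,0,0,0,0,0,-20,0,0,0,0,0,0,-30,0,0,0,0,0,0,-20,0,0,0,0,0,0,0,0,0,0]'
python3 - <<'E'
from h import *
from workcell import cams
a=cams.capture("scene");b=cams.capture("top")
f=lambda c,u,v:cv2.resize(c["pixels"][v:v+110,u:u+150,::-1],(390,286),interpolation=cv2.INTER_CUBIC)
cv2.imwrite("pics/g2.png",np.hstack([f(a,305,180),f(b,180,170)]))
E
```

```text
clock: 4.45
ee_pos: [0.485, 0.1432, 0.089]
tool_rot: [-179.9, 0.2, -138.7]
force: [0.2, -0.1, -0.5]
grip_width: 0.005
```

View pics/g2.png

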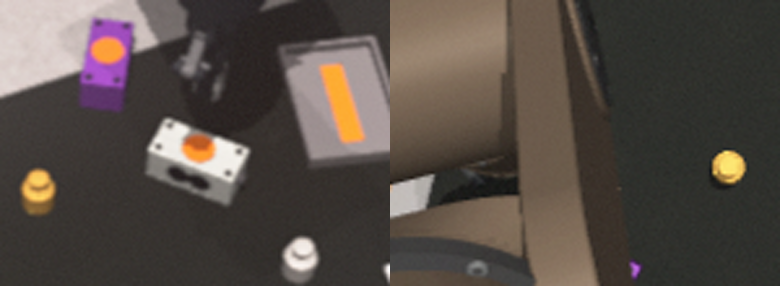

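Run:
```python
from h import *
from workcell import cams,monitor
c=cams.capture("scene");W=cloud(c);p=np.array(monitor.get_obs()["ee_pos"])
for P in (p,p-[0,0,.019*-1],[.485,.14,.0395]):
    q=c["intrinsics"]@(c["R"]@np.array(P)+c["t"]);print(P,(q[:2]/q[2]).round(1))
m=(c["z_map"]>0)&(np.hypot(W[...,0]-p[0],W[...,1]-p[1])<.09)&(W[...,2]>.05)&(W[...,2]<.25)
z=W[m][:,2];print(m.sum(),np.sort(z)[:10].round(3))
for a in np.arange(.05,.22,.01):
    k=m&(W[...,2]>=a)&(W[...,2]<a+.01)
    if k.sum():print(a.round(2),k.sum(),W[k].mean(0).round(3),W[k].min(0).round(3),W[k].max(0).round(3))
v,u=np.nonzero(m);print(u[z.argmin()],v[z.argmin()])
g=np.zeros((480,640),bool);g[205:275,345:415]=1;o=orange(c)&g;print("tag",rect(proj(c,o,.0395)))
print(monitor.get_obs()["q"])
```

```text
[0.48310782 0.14272873 0.08595712] [383.2 223.3]
[0.48310782 0.14272873 0.10495712] [383.9 218.1]
[0.485, 0.14, 0.0395] [380.9 236.7]
545 [0.117 0.119 0.121 0.121 0.121 0.123 0.123 0.126 0.126 0.126]
0.11 2 [0.478 0.13  0.118] [0.478 0.13  0.117] [0.478 0.13  0.119]
0.12 17 [0.494 0.137 0.126] [0.481 0.126 0.121] [0.498 0.149 0.13 ]
0.13 32 [0.494 0.136 0.135] [0.487 0.126 0.13 ] [0.5   0.151 0.139]
0.14 16 [0.495 0.138 0.144] [0.49  0.124 0.14 ] [0.5  0.15 0.15]
0.15 4 [0.496 0.144 0.155] [0.49  0.139 0.15 ] [0.501 0.152 0.159]
0.16 21 [0.496 0.138 0.166] [0.484 0.131 0.161] [0.506 0.153 0.169]
0.17 30 [0.504 0.133 0.174] [0.469 0.119 0.17 ] [0.518 0.175 0.18 ]
0.18 34 [0.501 0.133 0.185] [0.48  0.115 0.181] [0.522 0.162 0.19 ]
0.19 30 [0.504 0.137 0.195] [0.484 0.106 0.19 ] [0.531 0.164 0.2  ]
0.2 79 [0.516 0.113 0.206] [0.479 0.085 0.2  ] [0.534 0.159 0.21 ]
0.21 97 [0.516 0.108 0.214] [0.482 0.088 0.21 ] [0.533 0.145 0.22 ]
378 215
tag (485.8, 140.0, 23.1, 22.9, -25.9)
[ 1.30097740e+01  2.48641588e+01  1.16575717e+02  2.09008622e-03
  3.85552856e+01 -1.18260989e+02]
```

```bash
python3 - <<'E'
from workcell import cams
import cv2,numpy as np
f=lambda c:cv2.resize(c["pixels"][165:265,340:420,::-1],(400,500),interpolation=cv2.INTER_CUBIC)
c=cams.capture("scene");cv2.imwrite("/tmp/a.png",f(c))
z=c["z_map"][165:265,340:420];print(np.round(z[40:60:2,24:60:2],2))
E
python3 -m jog '[1,0,0,0,0,0,0,1,0,0,0,0,0,0,1,0,0,0,0,0,0,1,0,0,0,0,0,0,1,0,0,0,0,0,0,1,0,0,0,0,0,0]'
python3 - <<'E'
from workcell import cams
import cv2,numpy as np
f=lambda c:cv2.resize(c["pixels"][165:265,340:420,::-1],(400,500),interpolation=cv2.INTER_CUBIC)
i=np.hstack([cv2.imread("/tmp/a.png"),f(cams.capture("scene"))]);cv2.imwrite("pics/g3.png",cv2.convertScaleAbs(i,alpha=2.0,beta=10))
E
```

```text
[[1.53 1.53 1.52 1.53 1.25 1.25 1.25 1.25 1.25 1.25 1.26 1.3  1.3  1.32
  1.53 1.52 1.52 1.52]
 [1.52 1.52 1.52 1.25 1.26 1.25 1.25 1.25 1.24 1.25 1.29 1.31 1.3  1.33
  1.52 1.52 1.52 1.52]
 [1.52 1.52 1.52 1.52 1.26 1.25 1.25 1.25 1.24 1.25 1.26 1.29 1.31 1.52
  1.51 1.52 1.52 1.52]
 [1.52 1.52 1.51 1.51 1.51 1.51 1.52 1.25 1.25 1.25 1.27 1.29 1.33 1.51
  1.51 1.52 1.52 1.51]
 [1.51 1.52 1.52 1.51 1.51 1.52 1.51 1.35 1.33 1.33 1.29 1.33 1.33 1.51
  1.52 1.52 1.52 1.51]
 [1.51 1.51 1.51 1.51 1.51 1.51 1.5  1.35 1.34 1.34 1.33 1.34 1.34 1.51
  1.5  1.5  1.5  1.5 ]
 [1.51 1.5  1.5  1.5  1.5  1.5  1.51 1.5  1.5  1.34 1.34 1.35 1.5  1.5
  1.51 1.5  1.5  1.51]
 [1.5  1.5  0.   1.49 1.5  1.5  1.51 1.5  1.5  1.49 1.5  1.5  1.5  1.49
  1.5  1.5  1.5  1.5 ]
 [1.49 1.49 1.49 1.49 1.49 1.5  1.5  1.49 1.49 1.5  1.5  1.49 1.5  1.5
  1.49 1.49 1.49 1.5 ]
 [1.49 1.49 1.49 1.49 1.5  1.49 1.49 0.   1.49 1.49 1.49 1.49 1.49 1.49
  1.5  1.49 1.49 1.49]]
clock: 5.25
ee_pos: [0.4833, 0.1428, 0.0858]
tool_rot: [180.0, -0.0, -138.7]
force: [-0.1, 0.6, 0.3]
grip_width: 0.988
```

View pics/g3.png

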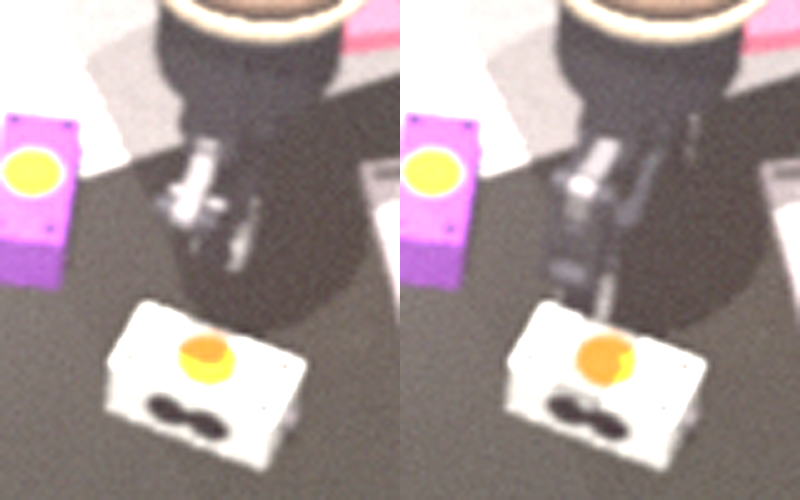

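The left panel (commanded 0) shows the fingers together, ending near (240,265). The right panel (commanded 1) shows them spread, with the near tip at about (600,310). Depth puts the shut tips at z≈0.12 while the reported TCP is 0.086. The real tool therefore seems to sit about 30 mm higher than reported, and the first grip closed just above the cell. I'll measure it with the fingers open too.

```bash
cat >> h.py <<'E'
def tips(c,p,r=.1,lo=.045):
    W=cloud(c);m=(c["z_map"]>0)&(np.hypot(W[...,0]-p[0],W[...,1]-p[1])<r)&(W[...,2]>lo)&(W[...,2]<.4)
    n,l=cv2.connectedComponents(m.astype(np.uint8))
    for i in range(1,n):
        k=l==i
        if k.sum()>15:
            Q=W[k];Q=Q[Q[:,2].argsort()];print("blob",k.sum(),"lowest",Q[:12].mean(0).round(4),"z%",np.percentile(Q[:,2],[1,5,20]).round(3))
E
python3 - <<'E'
from h import *
from workcell import cams,monitor
p=monitor.get_obs()["ee_pos"]
for i in range(2):
    c=cams.capture("scene");tips(c,p)
    W=cloud(c)
    for v in range(205,236,3): print(v,[(u,*(1000*W[v,u]).round().astype(int)) for u in range(370,396,4) if W[v,u,2]>.05])
    if i==0: print('--')
    break
E
```

```text
blob 3125 lowest [0.485  0.1468 0.1327] z% [0.142 0.185 0.235]
205 [(370, np.int64(523), np.int64(82), np.int64(224)), (374, np.int64(529), np.int64(87), np.int64(228)), (378, np.int64(534), np.int64(93), np.int64(231)), (382, np.int64(537), np.int64(101), np.int64(231)), (386, np.int64(519), np.int64(122), np.int64(200))]
208 [(370, np.int64(525), np.int64(81), np.int64(217)), (374, np.int64(529), np.int64(88), np.int64(219)), (378, np.int64(535), np.int64(94), np.int64(222)), (382, np.int64(518), np.int64(114), np.int64(193)), (386, np.int64(522), np.int64(120), np.int64(195))]
211 [(370, np.int64(527), np.int64(81), np.int64(210)), (374, np.int64(532), np.int64(87), np.int64(213)), (378, np.int64(538), np.int64(92), np.int64(217)), (382, np.int64(523), np.int64(111), np.int64(190))]
214 [(370, np.int64(524), np.int64(83), np.int64(195)), (374, np.int64(533), np.int64(87), np.int64(204)), (378, np.int64(538), np.int64(94), np.int64(206)), (382, np.int64(526), np.int64(110), np.int64(185))]
217 [(370, np.int64(526), np.int64(83), np.int64(189)), (374, np.int64(530), np.int64(90), np.int64(189)), (378, np.int64(539), np.int64(94), np.int64(198)), (382, np.int64(528), np.int64(110), np.int64(178))]
220 [(370, np.int64(530), np.int64(81), np.int64(184)), (374, np.int64(534), np.int64(88), np.int64(185)), (378, np.int64(541), np.int64(93), np.int64(190))]
223 [(374, np.int64(521), np.int64(97), np.int64(155)), (378, np.int64(540), np.int64(95), np.int64(180)), (394, np.int64(1209), np.int64(-311), np.int64(1180))]
226 [(374, np.int64(518), np.int64(99), np.int64(140)), (378, np.int64(527), np.int64(104), np.int64(148))]
229 []
232 []
235 []
--
```

```bash
python3 -m jog '[1,0,0,30,0,0,0,1,0,0,30,0,0,0,1,0,0,20,0,0,0,1,0,0,10,0,0,0,1,0,0,5,0,0,0,1,0,0,0,0,0,0]'
python3 -m jog '[1,0,0,5,0,0,0,1,0,0,4,0,0,0,1,0,0,0,0,0,0,1,0,0,0,0,0,0]'
python3 - <<'E'
from h import *
from workcell import cams,monitor
p=monitor.get_obs()["ee_pos"]
c=cams.capture("scene");W=cloud(c)
# points outside cell, in the tool frame
yaw=np.radians(-138.7);d=W[...,:2]-np.array(p[:2]);yt=d@[np.sin(yaw),-np.cos(yaw)];xt=d@[np.cos(yaw),np.sin(yaw)]
for s in(1,-1):
    m=(c["z_map"]>0)&(s*yt>.032)&(s*yt<.07)&(abs(xt)<.02)&(W[...,2]>.008)
    Q=W[m];print(s,m.sum(),np.percentile(Q[:,2],[0,2,5,10,20]).round(3) if len(Q) else 0)
E
```

```text
clock: 5.95
ee_pos: [0.4833, 0.1428, -0.0091]
tool_rot: [180.0, -0.0, -138.7]
force: [0.2, 0.4, 0.5]
grip_width: 0.994
clock: 6.35
ee_pos: [0.4834, 0.1428, -0.0179]
tool_rot: [-180.0, 0.0, -138.7]
force: [1.1, 0.1, -0.6]
grip_width: 0.998
1 1743 [0.027 0.419 0.429 0.435 0.455]
-1 1859 [0.031 0.052 0.092 0.126 0.157]
```

```bash
python3 -m jog '[1,0,0,4,0,0,0,1,0,0,4,0,0,0,1,0,0,0,0,0,0]'
python3 -m jog '[0,0,0,0,0,0,0,0,0,0,0,0,0,0,0,0,0,0,0,0,0,0,0,0,0,0,0,0,0,0,0,0,0,0,0,0,0,0,0,0,0,0]' 40
```

```text
clock: 6.7
ee_pos: [0.4829, 0.1427, -0.0267]
tool_rot: [180.0, -0.0, -138.7]
force: [-0.1, 0.5, 0.7]
grip_width: 0.996
clock: 7.3
ee_pos: [0.4834, 0.1428, -0.0259]
tool_rot: [-180.0, 0.0, -138.7]
force: [-1.2, 0.3, 6.3]
grip_width: 0.46
```

```bash
python3 -m jog '[0,0,0,-5,0,0,0,0,0,0,-10,0,0,0,0,0,0,-20,0,0,0,0,0,0,-25,0,0,0,0,0,0,-20,0,0,0,0,0,0,0,0,0,0]'
python3 -c "
from h import *
go(492,-329,54,188.2)"
```

```text
clock: 7.9
ee_pos: [0.4849, 0.1432, 0.0567]
tool_rot: [-179.9, 0.2, -138.7]
force: [-0.3, -0.1, -3.3]
grip_width: 0.459
shift [ 306.2 -359.5    2.3] turn [-0.1  0.2 33.1] tool [0.4849 0.1432 0.0567] [-179.88    0.22 -138.72] 7.9
```

```bash
python3 -m jog '[0,12,-14,0,0,0,0,0,24,-28,0,0,0,0,0,30,-35,0,0,0,0,0,30,-35,0,0,0,0,0,30,-35,0,0,0,0,0,30,-35,0,0,0,0,0,30,-35,0,0,0,0,0,30,-35,0,0,0,0,0,30,-35,0,0,0,0,0,30,-35,0,0,0,0]'
python3 -m jog '[0,20,-25,0,0,0,0,0,10,-14,0,0,0,3,0,0,0,0,0,0,6,0,0,0,0,0,6,0,0,0,0,0,6,0,0,0,0,0,6,0,0,0,0,0,6,0,0,0,0,0,0,0,0,0,0,0,0,0]'
python3 - <<'E'
from h import *
from workcell import cams
go(492,-329,54,188.2)
c=cams.capture("scene");p=c["pixels"]
cv2.imwrite("pics/p1.png",cv2.resize(p[210:380,110:290,::-1],None,fx=3,fy=3))
E
```

```text
clock: 8.9
ee_pos: [0.4875, -0.2831, 0.0534]
tool_rot: [180.0, -0.0, -138.7]
force: [0.5, 0.5, -2.2]
grip_width: 0.461
shift [ 26.9 -37.5  -0.6] turn [ 0.  -0.  33.1] tool [ 0.4875 -0.2831  0.0534] [ 1.7996e+02 -1.0000e-02 -1.3874e+02] 8.9schema error: expected a multiple of 7 numbers
```

View pics/p1.png

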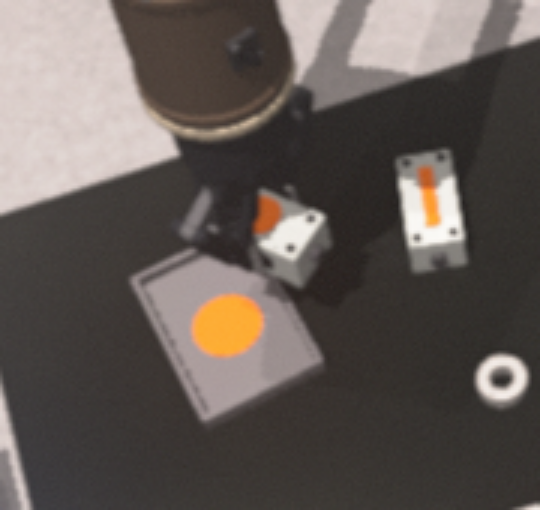

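The cell with the round tag is held at (290,235) in the crop, and the pass nest is at (228,325). The second call was refused because of a typing slip in the rows, so I'm finishing the move.

```bash
python3 -m jog '[0,18,-25,0,0,0,0,0,9,-12.5,0,0,0,3,0,0,0,0,0,0,6,0,0,0,0,0,0,6,0,0,0,0,0,0,6,0,0,0,0,0,0,6,0,0,0,0,0,0,6,0,0,0,0,0,0,0]'
python3 - <<'E'
from h import *
from workcell import cams
go(492,-329,-21,188.2)
for n in("top","scene"):
    c=cams.capture(n)
    o=orange(c);W=cloud(c);m=o&(np.hypot(W[...,0]-.492,W[...,1]+.329)<.09)&(W[...,2]>.07);print(n,m.sum(),W[m].mean(0) if m.any() else 0)
    cell=(c["z_map"]>0)&(np.hypot(W[...,0]-.492,W[...,1]+.329)<.05)&(W[...,2]>.105)&(W[...,2]<.122)
    if cell.sum()>20:print(rect(W[cell][:,:2]))
E
```

```text
clock: 9.75
ee_pos: [0.4923, -0.3269, 0.0533]
tool_rot: [180.0, -0.0, -171.8]
force: [-0.4, -0.3, -2.4]
grip_width: 0.466
shift [ 0.6 -2.  74.3] turn [ 0. -0. -0.] tool [ 0.4923 -0.3269  0.0533] [ 1.7996e+02 -4.0000e-02 -1.7184e+02] 9.75
top 0 0
scene 106 [ 0.49541373 -0.32987787  0.11641186]
(507.4, -326.2, 63.6, 62.6, 41.4)
```

```bash
python3 -m jog '[0,0,-2,15,0,0,0,0,0,0,20,0,0,0,0,0,0,18,0,0,0,0,0,0,10,0,0,0,0,0,0,5,0,0,0,0,0,0,2,0,0,0,0,0,0,0,0,0,0,0,0,0,0,0,0,0]'
python3 -m jog '[0,0,0,1.5,0,0,0,0,0,0,1.5,0,0,0,0,0,0,0,0,0,0]'
```

```text
clock: 10.65
ee_pos: [0.4934, -0.3296, -0.0155]
tool_rot: [-180.0, 0.0, -171.7]
force: [-0.8, 0.3, -2.4]
grip_width: 0.466
clock: 10.95
ee_pos: [0.493, -0.3293, -0.0191]
tool_rot: [-180.0, 0.0, -171.7]
force: [0.1, 0.2, -2.6]
grip_width: 0.459
```

```bash
python3 -m jog '[0,0,0,1,0,0,0,0,0,0,1,0,0,0,0,0,0,0,0,0,0]'
python3 -m jog '[0,0,0,0.5,0,0,0,0,0,0,0.5,0,0,0,0,0,0,0,0,0,0]'
```

```text
clock: 11.25
ee_pos: [0.493, -0.3292, -0.0212]
tool_rot: [180.0, -0.0, -171.7]
force: [-0.1, -0.4, -1.9]
grip_width: 0.461
clock: 11.55
ee_pos: [0.493, -0.3293, -0.022]
tool_rot: [-180.0, 0.0, -171.7]
force: [-0.9, 0.1, 0.5]
grip_width: 0.462
```

```bash
python3 -m jog '[0,0,0,0.5,0,0,0,0,0,0,0,0,0,0]'
python3 -m jog '[0.5,0,0,0,0,0,0,0.55,0,0,0,0,0,0,0.6,0,0,0,0,0,0,0.62,0,0,0,0,0,0,0.62,0,0,0,0,0,0]'
python3 -m jog '[0.62,0,0,-5,0,0,0,0.62,0,0,-10,0,0,0,0.7,0,0,-20,0,0,0,1,0,0,-30,0,0,0,1,0,0,-30,0,0,0,1,0,0,0,0,0,0]'
python3 -c "
from h import *
go(466.8,-163.2,75,168.2)"
```

```text
clock: 11.75
ee_pos: [0.493, -0.3293, -0.022]
tool_rot: [-180.0, 0.0, -171.7]
force: [-2.2, 2.2, 11.1]
grip_width: 0.465
clock: 12.25
ee_pos: [0.493, -0.3293, -0.0227]
tool_rot: [180.0, -0.0, -171.7]
force: [0.8, 0.9, -0.2]
grip_width: 0.619
clock: 12.85
ee_pos: [0.4952, -0.3308, 0.077]
tool_rot: [-179.7, 0.3, -171.7]
force: [0.4, -0.1, -0.4]
grip_width: 1.0
shift [  3.9 170.    1.2] turn [-0.2  0.3 20.1] tool [ 0.4952 -0.3308  0.077 ] [-179.74    0.26 -171.72] 12.85
```

```bash
python3 -m jog '[1,0,20,0,0,0,0,1,0.5,35,0,0,0,0,1,0.5,40,0,0,0,0,1,0.5,40,0,0,0,0,1,1,25,0,0,0,0,1,0,8,0,0,0,4,1,0,0,0,0,0,8,1,0,0,0,0,0,8,1,0,0,0,0,0,0]'
python3 - <<'E'
from h import *
from workcell import cams
go(466.7,-163.7,-26.3,168.2)
for n in("top","scene"):
    c=cams.capture(n);W=cloud(c)
    _,m=near(c,.492,-.329,.06,.033,.055);Q=W[m]
    if m.sum()>50:print(n,m.sum(),rect(Q[:,:2]),np.median(Q[:,2]),"plane",np.linalg.lstsq(np.c_[Q[:,:2],np.ones(len(Q))],Q[:,2],rcond=None)[0].round(3))
    cv2.imwrite(f"/tmp/{n}.png",c["pixels"][:,:,::-1])
a=cv2.imread("/tmp/scene.png")[240:390,110:310];b=cv2.imread("/tmp/top.png")[150:300,340:540]
cv2.imwrite("pics/p2.png",cv2.resize(np.hstack([a,b]),(800,300),interpolation=cv2.INTER_CUBIC))
E
```

```text
clock: 13.75
ee_pos: [0.4664, -0.1632, 0.0727]
tool_rot: [-180.0, 0.0, 168.1]
force: [0.1, 0.8, 0.1]
grip_width: 1.0
shift [-0.4 -0.4 99. ] turn [-0.   0.  -0.1] tool [ 0.4664 -0.1632  0.0727] [-1.8000e+02  2.0000e-02  1.6813e+02] 13.75
scene 656 (493.7, -332.5, 84.4, 40.1, 7.7) 0.04099847334804046 plane [-0.015  0.017  0.054]
```

View pics/p2.png

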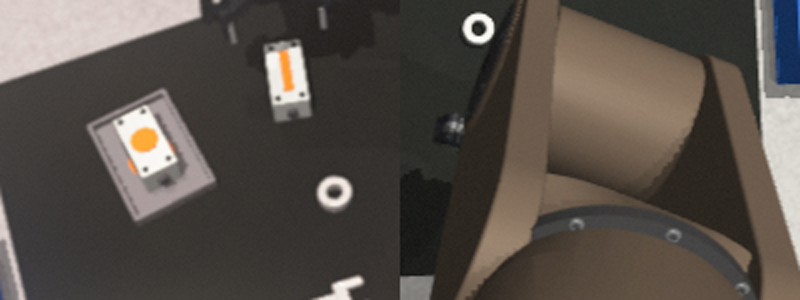

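The passed cell (145,145 in the left crop) stands flat, central and square in the round-mark nest: yaw 7.7° against about 8° for the nest. The fingers straddle the bar-tag cell at (287,80), so I'll grasp that now.

```bash
python3 -m jog '[1,0,0,20,0,0,0,1,0,0,30,0,0,0,1,0,0,25,0,0,0,1,0,0,12,0,0,0,1,0,0,7,0,0,0,1,0,0,4,0,0,0,1,0,0,0,0,0,0]'
python3 -m jog '[0,0,0,0,0,0,0,0,0,0,0,0,0,0,0,0,0,0,0,0,0,0,0,0,0,0,0,0,0,0,0,0,0,0,0,0,0,0,0,0,0,0]' 40
python3 -m jog '[0,0,0,-5,0,0,0,0,0,0,-10,0,0,0,0,0,0,-20,0,0,0,0,0,0,-25,0,0,0,0,0,0,-20,0,0,0,0,0,0,0,0,0,0,0,0,0,0,0,0,0]'
python3 -c "
from h import *
go(464,301.5,54,164.5)"
```

```text
clock: 14.55
ee_pos: [0.4666, -0.1635, -0.0254]
tool_rot: [-180.0, 0.0, 168.3]
force: [-0.1, -0.2, 0.4]
grip_width: 1.003
clock: 15.15
ee_pos: [0.4666, -0.1635, -0.025]
tool_rot: [-180.0, 0.0, 168.3]
force: [-0.8, -0.2, 8.7]
grip_width: 0.461
clock: 15.85
ee_pos: [0.4666, -0.1634, 0.0549]
tool_rot: [-180.0, 0.1, 168.3]
force: [0.2, -0.6, -4.1]
grip_width: 0.463
shift [ 97.  454.7   0.6] turn [-0.   0.1  3.8] tool [ 0.4666 -0.1634  0.0549] [-1.7999e+02  7.0000e-02  1.6828e+02] 15.85
```

```bash
python3 -m jog '[0,4,19,0,0,0,0,0,8,38,0,0,0,0,0,9,42,0,0,0,0,0,9,42,0,0,0,0,0,9,42,0,0,0,0,0,9,42,0,0,0,0,0,9,42,0,0,0,0,0,9,42,0,0,0,0,0,9,42,0,0,0,0,0,9,42,0,0,0,0]'
python3 -m jog '[0,8,38,0,0,0,0,0,4,18,0,0,0,0,0,1,5,0,0,0,3.7,0,0,0,0,0,0,0,0,0,0,0,0,0,0]'
python3 -c "
from h import *
go(464.4,301.9,-15,164.6)"
```

```text
clock: 16.85
ee_pos: [0.4628, 0.24, 0.0532]
tool_rot: [-179.9, -0.1, 168.3]
force: [0.8, 0.0, -2.6]
grip_width: 0.462
clock: 17.35
ee_pos: [0.463, 0.3, 0.0537]
tool_rot: [-179.9, -0.1, 164.7]
force: [0.1, -0.6, -3.1]
grip_width: 0.459
shift [-0.9  2.3 68.7] turn [-0.1 -0.1  0.1] tool [0.463  0.3    0.0537] [-1.7993e+02 -6.0000e-02  1.6467e+02] 17.35
```

```bash
python3 -m jog '[0,-1,2,15,0,0,0,0,0,0,20,0,0,0,0,0,0,18,0,0,0,0,0,0,10,0,0,0,0,0,0,5,0,0,0,0,0,0,2,0,0,0,0,0,0,0,0,0,0,0,0,0,0,0,0,0]'
python3 -m jog '[0,0,0,1.5,0,0,0,0,0,0,1,0,0,0,0,0,0,0,0,0,0]'
python3 -m jog '[0,0,0,0.7,0,0,0,0,0,0,0,0,0,0]'
```

```text
clock: 18.15
ee_pos: [0.4656, 0.3027, -0.0151]
tool_rot: [180.0, 0.0, 164.6]
force: [-0.2, -0.3, -3.2]
grip_width: 0.46
clock: 18.45
ee_pos: [0.4651, 0.3026, -0.018]
tool_rot: [180.0, 0.0, 164.6]
force: [-0.4, -0.7, -3.0]
grip_width: 0.46
clock: 18.65
ee_pos: [0.4651, 0.3025, -0.0188]
tool_rot: [-180.0, -0.0, 164.6]
force: [-0.3, 0.5, -3.9]
grip_width: 0.465
```

```bash
python3 -m jog '[0,0,0,1,0,0,0,0,0,0,0.7,0,0,0,0,0,0,0,0,0,0]'
python3 -m jog '[0,0,0,0.4,0,0,0,0,0,0,0,0,0,0]'
```

```text
clock: 18.95
ee_pos: [0.4651, 0.3025, -0.0206]
tool_rot: [-180.0, -0.0, 164.6]
force: [-0.8, 0.2, -2.1]
grip_width: 0.465
clock: 19.15
ee_pos: [0.4651, 0.3025, -0.0209]
tool_rot: [-180.0, -0.0, 164.6]
force: [0.3, 0.5, -2.7]
grip_width: 0.462
```

```bash
python3 -m jog '[0,0,0,0.5,0,0,0,0,0,0,0,0,0,0]'
python3 -m jog '[0,0,0,0.4,0,0,0,0,0,0,0,0,0,0]'
```

```text
clock: 19.35
ee_pos: [0.4652, 0.3025, -0.0211]
tool_rot: [180.0, 0.0, 164.6]
force: [-1.1, -0.9, 4.1]
grip_width: 0.459
clock: 19.55
ee_pos: [0.4652, 0.3025, -0.0211]
tool_rot: [180.0, 0.0, 164.6]
force: [-3.1, -2.2, 13.8]
grip_width: 0.459
```

Firm contact. Releasing and retreating to a spot clear of both views.

```bash
python3 -m jog '[0.5,0,0,0,0,0,0,0.55,0,0,0,0,0,0,0.6,0,0,0,0,0,0,0.62,0,0,0,0,0,0,0.62,0,0,0,0,0,0]'
python3 -m jog '[0.62,0,0,-5,0,0,0,0.62,0,0,-10,0,0,0,0.7,0,0,-20,0,0,0,1,0,0,-40,0,0,0,1,0,0,-40,0,0,0,1,0,0,-30,0,0,0,1,0,0,0,0,0,0]'
python3 -c "
from h import *
go(230,570,130,164.6)"
```

```text
clock: 20.05
ee_pos: [0.4651, 0.3025, -0.0219]
tool_rot: [-180.0, -0.0, 164.6]
force: [-1.3, 0.4, 0.3]
grip_width: 0.621
clock: 20.75
ee_pos: [0.4674, 0.3039, 0.1281]
tool_rot: [179.7, 0.3, 164.6]
force: [0.1, 0.4, -0.7]
grip_width: 1.005
shift [299.6 193.4  -2.4] turn [ 0.3  0.3 -0. ] tool [0.4674 0.3039 0.1281] [179.7    0.29 164.57] 20.75
```

```bash
python3 -m jog '[1,20,12,-20,0,0,0,1,35,22,-20,0,0,0,1,35,22,-20,0,0,0,1,35,22,-10,0,0,0,1,35,22,0,0,0,0,1,35,22,0,0,0,0,1,35,22,0,0,0,0,1,35,22,0,0,0,0,1,30,20,0,0,0,0,1,0,0,0,0,0,0]'
python3 - <<'E'
from h import *
from workcell import cams
for n in("top","scene"):
    c=cams.capture(n);W=cloud(c)
    for x,y in((.492,-.329),(.4645,.302)):
        _,m=near(c,x,y,.06,.033,.055);Q=W[m]
        print(n,m.sum())
        if m.sum()>50:print(rect(Q[:,:2]),np.median(Q[:,2]).round(4),"plane",np.linalg.lstsq(np.c_[Q[:,:2],np.ones(len(Q))],Q[:,2],rcond=None)[0].round(3))
    cv2.imwrite(f"pics/{n}9.png",c["pixels"][:,:,::-1])
E
```

```text
clock: 21.75
ee_pos: [0.2272, 0.563, 0.1931]
tool_rot: [180.0, -0.0, 164.8]
force: [-0.1, -0.2, 0.4]
grip_width: 0.998
top 675
(491.5, -328.4, 79.9, 42.0, 8.2) 0.0428 plane [ 0.005 -0.043  0.026]
top 700
(466.1, 302.1, 83.9, 42.1, -14.9) 0.0436 plane [0.015 0.042 0.024]
scene 660
(496.3, -332.3, 89.6, 40.0, 8.8) 0.0409 plane [-0.015  0.008  0.051]
scene 482
(466.7, 299.0, 84.8, 41.6, -15.4) 0.0398 plane [0.005 0.01  0.035]
```

View pics/scene9.png

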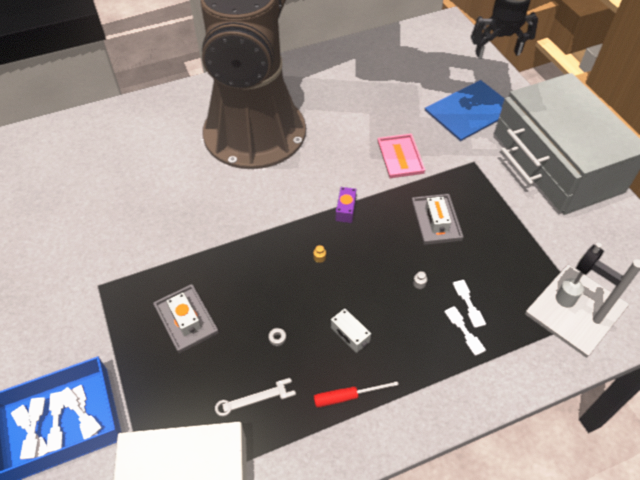

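View pics/top9.png

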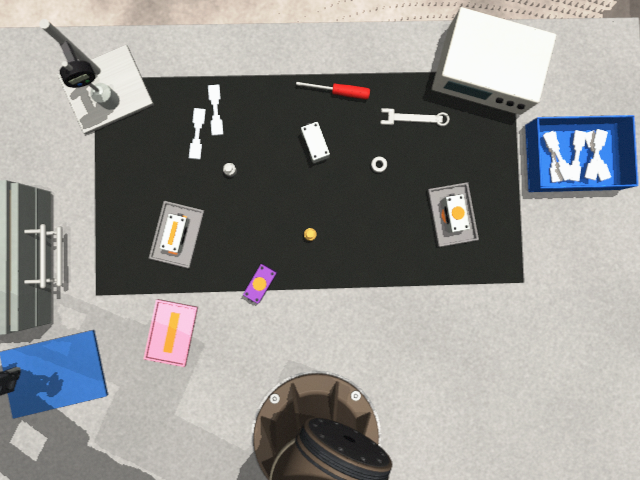

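Both cells stand flat and square in the right nests: the passed cell at (457,213) and the rejected one at (173,233) in the top view. The decoys and the other parts haven't moved, and the gripper is clear.

```bash
python3 -c "
from workcell import ticket;print(ticket.sign_off())"
```

```text
the job is handed in; nothing more can be done
None
```

Both cells are in their nests and the job is handed in, at about 22 s on the clock. I placed the passed cell first, then the rejected one, lowering each until it touched before letting go.

**Final checks:**

| Cell | Cell yaw | Nest yaw | Offset from nest centre | Top-face height |
|---|---|---|---|---|
| Passed | 8.2° (top), 8.8° (scene) | about 8° | within 1–3 mm | 41–43 mm (42 expected) |
| Rejected | −14.9° (top), −15.4° (scene) | about −15.4° | about 1–3 mm | 40–44 mm (42 expected) |

- **Surroundings:** the pink and purple look-alikes, the untagged cell and the other parts were where they started, and the gripper was clear.
- **Forces:** the highest I read was 14 N, when the second cell touched down.

**What failed or disagreed:**
- **First grasp:** it closed on air. The depth images showed the fingers about 32 mm higher than the reported tool height, so I lowered further and used heights relative to each grasp from then on.
- **Cameras:** the two differ by about 3–5 mm, so I used the average.
- **Passed cell's start angle:** I measured 41°, more than the stated 35°.
- **Refused call:** one move call was rejected because of a typing slip; nothing moved.

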